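# Stow the setting cylinders and wedge the keeper

### The job

Stand every setting cylinder upright in a bay of its own in the aluminium rack while the keeper bar is still open. Then lift the keeper bar over its two detent bumps and set it down flat and home against the divider fronts, put the wooden wedge in the slot between the keeper and the sloping abutment, its thin end towards the narrow end of the slot, and tap its thick end until it is jammed tight. Leave the other things on the bench where they are.

Things in the scene. Friction and masses are not known exactly. Their poses are not given: they have to be found in the camera images.
- rack: aluminium rack screwed to the bench. Origin on the bench under the middle of the divider fronts; x points from the front into the bays, y along the row of four bays, z up. Base plate x -90 to +62, y +-118 mm, top at z = 10 mm. Along its front: the keeper's end cheeks at |y| 107 to 115 (x -58 to 0, top z 22), two detent bumps, and the abutment.
- keeper: keeper bar, loose, steel, 0.35 kg: 206 (y) x 18 (x) x 34 (z) mm, with an upright tab on top 40 (y) x 12 (x) mm, 34 to 95 mm above its underside. Origin at the middle of its underside, axes as the rack's. It starts on the base plate between abutment and bumps.
- keeper_grip (a point): middle of the keeper's tab, 80 mm above its underside, 3 mm to -x of the bar's middle plane. In the rack frame it starts at about x -43, z 90 mm; home (flat, behind the bumps, touching the divider fronts) it is at x -12, y 0, z 90 mm. 5 mm of play in x between bumps and dividers.
- wedge: loose wooden wedge on a 12 mm steel sole, 0.3 kg, body 100 mm long (y), 50 mm high; thin end at y -50, 35 mm thick, thick end at y +50, 47.5 mm thick. Origin on the underside, axes in mm: straight face at x +20, sloping face (1:8) from x -15 (thin end) to -27.5 (thick end). Grip block on top, 18 (x) x 30 (y), 50 to 92 mm up.
- wedge_grip (a point): centre of the wedge's grip block: 72 mm above the underside, at x -3, y +20 mm of the wedge, so the thick end face is 30 mm to +y of it. Keeper home and wedge parallel to the rack on the base plate: drops in freely with this point at rack x -43, y +45, z 82 mm; touches both sides at y about +15. A push of 15 to 20 N towards -y on the thick end jams it; friction then holds it.
- abut (a point): top edge, middle of the dark steel abutment bar's sloping bay-side face: rack x -57, y -20, z 55 mm. Bar from rack y -70 to +30, 16 mm thick, top z 55; the face goes from x -51 (y -70) to x -64 (y +30), sloping 1:8 away from the bays towards +y. The wedge's slot is between this face and the keeper when home.
- bump_l (a point): top of the +y detent bump (rack x -26, y +96, z 18 mm): 6 mm wide in x (-29 to -23), 22 mm in y, 8 mm above the base plate. Its twin is at y -96. The keeper's ends must be lifted over them.
- bay1 (a point): middle of the floor of a bay (rack x +26, y -78, z 10 mm). Bay 46 mm wide in y, 52 mm deep in x (0 to 52), dividers 6 mm thick up to z 55 mm, back wall up to z 65 mm, front open, top open.
- bay2 (a point): middle of the floor of a bay (rack x +26, y -26, z 10 mm). Bay 46 mm wide in y, 52 mm deep in x (0 to 52), dividers 6 mm thick up to z 55 mm, back wall up to z 65 mm, front open, top open.
- bay3 (a point): middle of the floor of a bay (rack x +26, y +26, z 10 mm). Bay 46 mm wide in y, 52 mm deep in x (0 to 52), dividers 6 mm thick up to z 55 mm, back wall up to z 65 mm, front open, top open.
- bay4 (a point): middle of the floor of a bay (rack x +26, y +78, z 10 mm). Bay 46 mm wide in y, 52 mm deep in x (0 to 52), dividers 6 mm thick up to z 55 mm, back wall up to z 65 mm, front open, top open.
- cyl1_mid (a point): steel setting cylinder with a black cap, standing upright; 39 mm diameter body 100 mm high, cap 42 mm diameter on top, 123 mm high in all, about 0.5 kg; this point is on its axis half-way up (61.5 mm above its foot). May be absent.
- cyl2_mid (a point): steel setting cylinder with a black cap, standing upright; 39 mm diameter body 100 mm high, cap 42 mm diameter on top, 123 mm high in all, about 0.5 kg; this point is on its axis half-way up (61.5 mm above its foot). May be absent.
- cyl3_mid (a point): steel setting cylinder with a black cap, standing upright; 39 mm diameter body 100 mm high, cap 42 mm diameter on top, 123 mm high in all, about 0.5 kg; this point is on its axis half-way up (61.5 mm above its foot). May be absent.
- cyl4_mid (a point): steel setting cylinder with a black cap, standing upright; 39 mm diameter body 100 mm high, cap 42 mm diameter on top, 123 mm high in all, about 0.5 kg; this point is on its axis half-way up (61.5 mm above its foot). May be absent.
- flange_mid (a point): steel flange 64 mm across, 26 mm high, lying on the bench (bystander); point at its centre
- micrometer_mid (a point): micrometer, 46 x 159 x 18 mm, lying on the bench (bystander); point at its middle, 9 mm above the bench
- oil_mid (a point): oil dropper bottle, 33 mm across, 102 mm high (bystander); point on its axis 50 mm up

How it is judged:
By the outcome, as a careful person would: the job done as asked, in the order asked, and still so for the second after the job is handed in, with the robot touching nothing.
Of cyl1, cyl2, cyl3, cyl4 only 3 to 4 are there at a start; the rules pass over those that are not, and their reading is None.
At some moment in a run one of wedge may be knocked a few centimetres aside while the robot is not near it.
It also fails if it takes over 208 s, if anything falls off the work surface, if the arm or the gripper's body presses on something with over 40 N, if the wrist force passes 120 N, or if a joint passes its speed limit or range.

### The arm

A 7-joint arm with a two-finger parallel gripper is mounted at the origin on a cart in front of the work surface, level with it; the furniture and walls round the work are solid. World frame = base frame: x ahead of the robot, y to its left, z up, the work surface at z = 0. Lengths are in m, angles in degrees, forces in N, time in s.
With the tool pointing down it reaches from about 0.425 to 0.925 m from the base axis. Payload 6.8 kg.
Tool frame: the origin (TCP) lies on the centre line of the jaws, within the pads' length; the fingertips stand 14 mm ahead of it and the grasp point (between the pads) lies 5 mm behind it; z points along the fingers, y is the line along which they close (so a half turn about z gives the same grasp; the last joint's range is limited). The gripper opens to 88 mm and grips with 3 to 60 N. Pads are 20 mm wide; open, the fingers measure 115 mm over their backs; the gripper's body (75 mm by 178 mm) begins 61 mm behind the grasp point.
Start: joints at [-79.647, 27.33, 1.283, 89.118, -0.659, 63.558, -4.761], TCP at [0.192, 0.647, 0.237] pointing down, gripper open.
Joint ranges: [-169.35, 169.35], [-19.33, 120.38], [-80.79, 83.38], [13.8, 139.57], [-78.32, 258.32], [9.67, 109.79], [-169.56, 169.56]. Speed limits (degrees/s): [136.94, 136.94, 180, 180, 180, 180, 180].

### API

Orientations are given as [roll, pitch, yaw] about the fixed x, y, z axes, in that order (R = Rz(yaw) Ry(pitch) Rx(roll)).
In Python, from station import bot, imaging gives the robot as it stands.
- The arm moves only by the tool arm_command, never from a script. Its argument "steps" is a list of rows, each a list of 5 numbers: the shift along the tool's x, y, z in m, then the turn about the tool's z in degrees, then the opening, from 0 (shut) to 1 (fully open). In form: [[dx, dy, dz, roll, claw], ...]. A call has 1 to 20 rows; each row shifts and turns the commanded pose from where the row before left it, along the tool's axes as they then stand; what a row does not reach is not made up. A row lasts 1/12 s, in which the tool goes at most 41.7 mm and 7.16 degrees, less where a joint would pass 70% of its speed; a pose out of reach is approached as far as the arm can. A call is refused whole if a number of a shift passes 0.0417 or a number of a turn 7.16, either way. A call with a gripper value outside its range is refused whole. The fingers move at their own pace and stop on an object; "squeeze" is the grip in N (left out, the last holds). Time passes only in rows, so rows that do not move let the fingers close. It gives the time, the measured TCP pose, the force, the opening and the grip force at its end, in the units of the state.
- bot.read_state(): the state, without advancing time (a new reading comes with each control period).
- imaging.capture(name): name is "scene" or "top" or "wrist"; returns a dict with "pixels" (420x560x3 uint8, red, green, blue), "fx", "fy", "cx", "cy" (pixels), "extrinsics" (4x4, takes a point from world to camera coordinates); the wrist camera has in their place "mount" (4x4, takes a point from camera to tool coordinates, whose origin is the TCP and whose axes are the flange's). Camera axes: x right, y down, z forward; pixel columns grow to the right and rows downward; lengths in m; the calibration is good to about 2 mm. A picture is of the moment at which its call begins: read the wrist's pose just before it. There is no depth.
- bot.job_done(): hands the job in; it is judged then, once.
The state is a dict: "t": time; "joint_positions": joint angles; "joint_vel": joint speeds; "joint_efforts": joint torques, N m; "ee_pos": TCP position; "tcp_rot": TCP orientation; "ft_force": force on the tool from outside, world axes, zero at the start; "wrist_torque": the same for the moment, N m; "finger_gap": opening from 0.0 (shut) to 1.0 (fully open); "grip_force": force on a finger pad.
Only numpy, scipy, OpenCV 4.12 (cv2) and the standard library are available. Lean on these libraries where they do the work, as an engineer would, in place of code of your own. Each camera call takes 0.05 s, during which the arm holds its last target. There are 200 camera calls.

## Working session

There is one attempt and no reset: what is moved stays moved. The work goes in short steps, Python scripts to look and compute and a tool call to move; the robot and the scene stay as the last step left them, time stands still between calls to the robot, and variables do not carry over. Pictures are saved under pics/ and viewed, at most 14 in all, crops included, and the job is handed in when it is done.

Besides the shell and the picture viewer there is one more tool, called as name([rows], argument=value, ...), one row to a line, values as JSON. arm_command: Moves the arm, as the interface text tells. Its arguments: {"type":"object","properties":{"steps":{"type":"array","items":{"type":"array","items":{"type":"number"}}},"squeeze":{"type":"number"}},"required":["steps"]}

```bash
mkdir -p pics; ls; cat > h.py <<'E'
import numpy as np, cv2
from station import bot, imaging
from scipy.spatial.transform import Rotation as R
def cap(n):
    s=bot.read_state(); c=imaging.capture(n)
    K=np.array([[c['fx'],0,c['cx']],[0,c['fy'],c['cy']],[0,0,1]])
    if n=='wrist':
        T=np.eye(4);T[:3,:3]=R.from_euler('xyz',s['tcp_rot'],degrees=True).as_matrix();T[:3,3]=s['ee_pos']
        W=T@np.array(c['mount'])
    else: W=np.linalg.inv(np.array(c['extrinsics']))
    return np.array(c['pixels']),K,W
def ray(K,W,uv):
    d=W[:3,:3]@np.linalg.inv(K)@np.array([uv[0],uv[1],1.]); return W[:3,3],d
def onz(K,W,uv,z):
    o,d=ray(K,W,uv); return o+d*(z-o[2])/d[2]
def proj(K,W,p):
    q=np.linalg.inv(W)@np.append(p,1); q=K@q[:3]; return q[:2]/q[2]
def save(n,img): cv2.imwrite('pics/'+n+'.png',img[:,:,::-1])
E
python3 - <<'E'
from h import *
np.set_printoptions(precision=4,suppress=True)
for n in('top','scene','wrist'):
    im,K,W=cap(n); save(n+'0',im); np.savez(n+'0.npz',im=im,K=K,W=W); print(n,K[0,0],W)
print(bot.read_state())
E
```

```text
pics
top 402.8371185907026 [[ 0.0019 -0.9939  0.1104  0.4287]
 [-0.9998 -0.0043 -0.0218  0.0622]
 [ 0.0222 -0.1103 -0.9936  1.181 ]
 [ 0.      0.      0.      1.    ]]
scene 531.0881503870028 [[ 0.6735 -0.4448  0.5903 -0.2015]
 [-0.7391 -0.4002  0.5418 -0.6282]
 [-0.0048 -0.8012 -0.5983  0.8491]
 [ 0.      0.      0.      1.    ]]
wrist 327.58139035572145 [[ 0.2848  0.9154  0.2845  0.1129]
 [ 0.9586 -0.272  -0.0846  0.6698]
 [-0.0001  0.2968 -0.9549  0.3838]
 [ 0.      0.      0.      1.    ]]
{'t': 0.15, 'joint_positions': array([-79.6471,  27.3655,   1.2797,  89.1632,  -0.6599,  63.5601,
        -4.7624]), 'joint_vel': array([-0.0206, -0.1535,  0.0534, -0.2723,  0.0882,  0.078 , -0.0167]), 'joint_efforts': array([  0.0032, -58.3288,   1.5371, -27.2874,  -0.0542,   0.0145,
         0.0001]), 'ee_pos': array([0.1921, 0.6466, 0.2359]), 'tcp_rot': array([-179.9186,    0.0045,  163.4535]), 'ft_force': array([-0.4055,  0.0474, -0.0063]), 'wrist_torque': array([-0.0368,  0.0267,  0.0159]), 'grip_force': 0.0, 'finger_gap': 1.002442316058273}
```

View pics/top0.png

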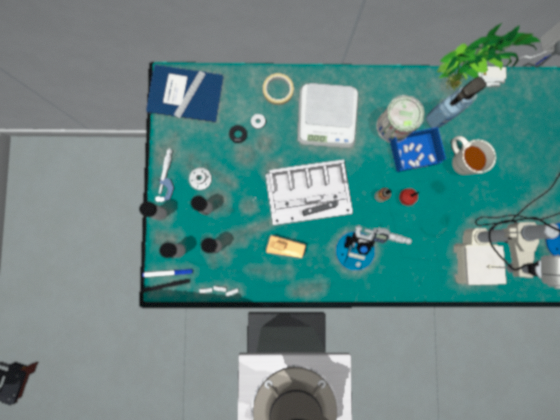

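View pics/scene0.png

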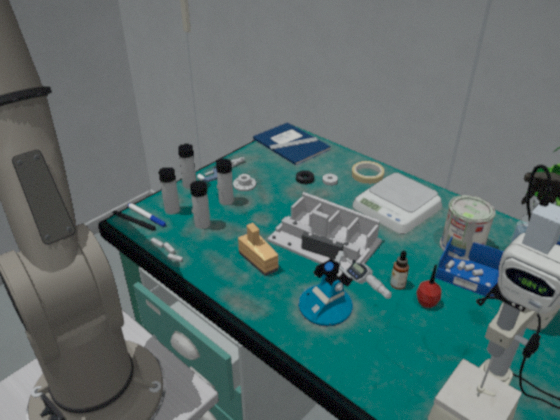

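```bash
python3 - <<'E'
from h import *
np.set_printoptions(precision=4,suppress=True)
d=np.load('top0.npz');im,K,W=d['im'],d['K'],d['W']
m=(im.max(2)<45).astype(np.uint8)
n,l,st,c=cv2.connectedComponentsWithStats(m)
for i in range(1,n):
    if st[i,4]>40 and 130<c[i][0]<260 and 120<c[i][1]<270: print(st[i],c[i],onz(K,W,c[i],.123))
print('wedge',onz(K,W,(287,247),.05), 'rack',[onz(K,W,p,.01) for p in((267,180),(344,160),(352,214),(274,224))])
crop=cv2.resize(im[150:265,130:370],None,fx=3.3,fy=3.3,interpolation=cv2.INTER_CUBIC); save('topc',crop)
E
```

```text
[147 114   3  27  45] [147.6667 127.1333] [0.7713 0.4011 0.123 ]
[140 142  16 130 385] [145.9948 205.7844] [0.5586 0.3973 0.123 ]
[192 197  14  13 146] [198.589  203.0068] [0.5666 0.2599 0.123 ]
[202 239  14  13 150] [208.54   244.9667] [0.4564 0.2314 0.123 ]
[161 244  15  13 160] [167.8875 249.7188] [0.4438 0.3363 0.123 ]
wedge [0.4531 0.0242 0.05  ] rack [array([0.6506, 0.0819, 0.01  ]), array([ 0.7125, -0.1468,  0.01  ]), array([ 0.5509, -0.1679,  0.01  ]), array([0.5207, 0.0608, 0.01  ])]
```

View pics/topc.png

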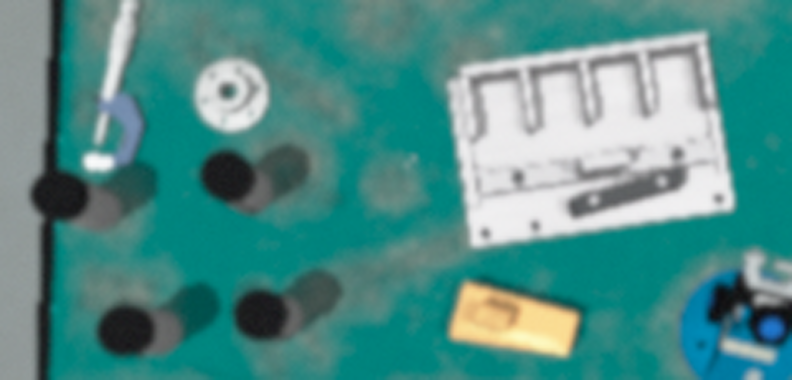

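arm_command([
  [-0.036,-0.013,0,0,1],
  [-0.036,-0.013,0,0,1],
  [-0.036,-0.013,0,0,1],
  [-0.036,-0.013,0,0,1],
  [-0.036,-0.013,0,0,1],
  [-0.036,-0.013,0,0,1],
  [-0.036,-0.013,0,0,1],
  [-0.036,-0.013,0,0,1],
  [-0.036,-0.013,0,0,1],
  [-0.036,-0.013,0,0,1],
  [0,0,0,6.6,1],
  [0,0,0,6.6,1],
  [0,0,0,6.6,1],
  [0,0,0,6.6,1],
  [0,0,0,6.6,1],
  [0,0,0,6.6,1],
  [0,0,0,6.6,1],
  [0,0,0,6.6,1],
  [0,0,0,6.6,1],
  [0,0,0,6.6,1],
])

```text
t: 1.82
ee_pos: [0.5, 0.4198, 0.2363]
tcp_rot: [-180.0, 0.0, 97.1]
ft_force: [-0.4, 0.5, -0.8]
finger_gap: 0.996
grip_force: 0.0
```

```bash
cat >> h.py <<'E'
np.set_printoptions(precision=4,suppress=True)
def go(p=None,yaw=None):
    "tool-frame shift and roll to world TCP p / yaw, after turning"
    s=bot.read_state(); r=s['tcp_rot']; e=np.array(s['ee_pos'])
    M=R.from_euler('xyz',r,degrees=True).as_matrix()
    print('t',round(s['t'],2),'tcp',e,'rot',np.array(r),'F',np.array(s['ft_force']),'gap',round(s['finger_gap'],3),'grip',s['grip_force'])
    if p is not None: print(' shift now-axes',M.T@(np.array(p)-e))
    if yaw is not None: print(' roll',-((yaw-r[2]+180)%360-180), ' shift after turn', R.from_euler('xyz',[180,0,yaw],degrees=True).as_matrix().T@(np.array(p)-e) if p is not None else '')
E
python3 - <<'E'
from h import *
go()
im,K,W=cap('wrist'); save('w1',im); np.savez('w1.npz',im=im,K=K,W=W)
E
```

```text
t 1.82 tcp [0.5    0.4198 0.2363] rot [-179.9673    0.019    97.1313] F [-0.385   0.5292 -0.7674] gap 0.996 grip 0.0
```

View pics/w1.png

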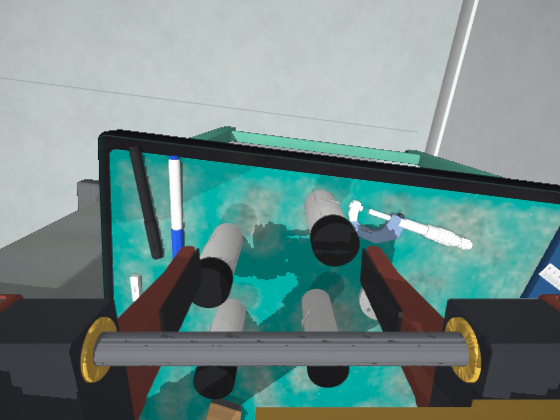

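```bash
cat >> h.py <<'E'
def caps(im,K,W,z=.1115,pr=True):
    m=cv2.morphologyEx((im.max(2)<42).astype(np.uint8),cv2.MORPH_OPEN,np.ones((5,5)))
    n,l,st,c=cv2.connectedComponentsWithStats(m)
    for i in range(1,n):
        if 500<st[i,4]<6000 and .6<st[i,2]/st[i,3]<1.7:
            print(st[i],c[i],onz(K,W,c[i],z))
E
python3 - <<'E'
from h import *
d=np.load('w1.npz');caps(d['im'],d['K'],d['W'])
d=np.load('top0.npz');im,K,W=d['im'],d['K'],d['W']
print(onz(K,W,(148.2,209),.12))
E
```

```text
[ 312  231   47   35 1007] [336.5283 249.7607] [0.5549 0.3856 0.1115]
[ 160  253   72   78 2656] [194.0158 290.1066] [0.4287 0.328  0.1115]
[   0  335  134   85 4882] [ 71.1733 397.1194] [0.3054 0.183  0.1115]
[ 194  367   42   32 1149] [214.3899 381.0226] [0.4547 0.2232 0.1115]
[ 434  367   48   40 1124] [454.6299 387.8363] [0.7052 0.2456 0.1115]
[0.5504 0.3922 0.12  ]
```

```bash
python3 - <<'E'
from h import *
d=np.load('w1.npz');im=d['im']
save('w1c',cv2.resize(im[180:420,170:380],None,fx=2.5,fy=2.5,interpolation=cv2.INTER_NEAREST))
for v in range(205,275,4): print(v,im[v,300:370:4].max(1))
E
```

```text
205 [183 151 166 170 175 178 178 178 174 162 178 178 176 252 255 255 170 169]
209 [183 165 165 170 180 184 187 185 181 174 157 178 174 255 255 254 170 168]
213 [177 161 166 172 181 170 189 189 185 180 168 178 200 255 255 177 177 157]
217 [183 179 167 174 180 182  38  25  27  27  26 101 168 255 255 175 174 177]
221 [183 179 167 175 114  25  27  25  26  26  25  25  48 239 223 177 178 178]
225 [190 182 168 168  28  27  26  40  41  41  42  42  32 103 211 121 104 108]
229 [186 192 128  29  28  40  41  42  40  42  41  41  42  40 222 135 125  98]
233 [112 112 113  25  35  41  41  41  42  41  42  41  42  28  46 141 140 137]
237 [124 178 179  34  41  40  41  41  41  41  42  42  41  28  27 108 141 140]
241 [110 109 109  29  32  31  31  41  41  30  31  40  41  29  28 108 107 105]
245 [110 109 111  27  28  29  29  27  28  28  28  28  29  28  27 109 109 108]
249 [110 109 109  60  40  28  28  28  29  37  28  28  28  28  28 109  49 103]
253 [109 110 110 108  41  42  28  31  30  41  40  30  30  27  36 107  36  82]
257 [109 109 108 108  43  29  29  28  28  28  28  30  28  29 110 108  37  39]
261 [109 109 109 109 110  42  28  28  27  29  29  28  31 110 110 105  36  36]
265 [109 110 108 108 109 110 109  59  28  28  63 103 110 110 110 104  37  36]
269 [109 106 109 108 108 106 108 109 111 110 109 108 108 109 110 102  33  32]
273 [109 109 109 110 109 109  85  86  88  90 109 110 109 108 109  83  33  32]
```

View pics/w1c.png

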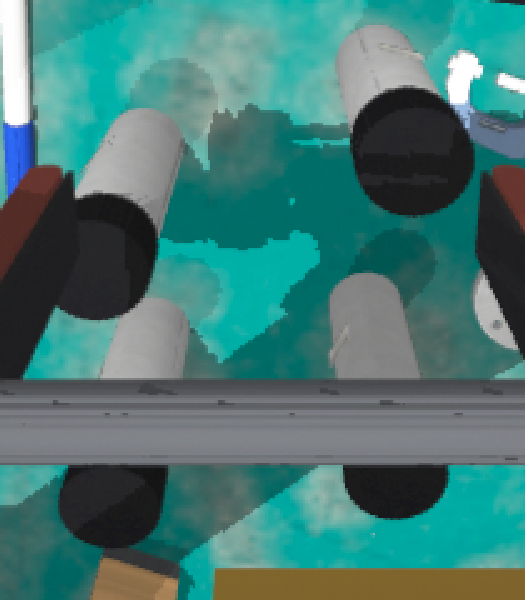

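```bash
sed -i 's/im.max(2)<42/im.max(2)<62/' h.py; python3 - <<'E'
from h import *
d=np.load('w1.npz');caps(d['im'],d['K'],d['W'])
# side cylinders: body silhouettes / floor check
K,W=d['K'],d['W']
print(onz(K,W,(335.5,241),.1115),onz(K,W,(214,377),.118))
for n,p in dict(D=(.555,.39,.112)).items():
    t=np.load('top0.npz'); print(proj(t['K'],t['W'],p))
E
```

```text
[ 311  215   49   51 1958] [334.0521 240.4867] [0.5511 0.3942 0.1115]
[ 159  252   74   80 3158] [195.6947 290.0111] [0.4302 0.3283 0.1115]
[ 194  366   44   43 1358] [215.6848 382.9138] [0.4562 0.2209 0.1115]
[0.5525 0.3939 0.1115] [0.4548 0.2348 0.118 ]
[150.021  207.6375]
```

arm_command([
  [-0.0376,0.0011,-0.006,0,1],
  [-0.0376,0.0011,-0.006,0,1],
  [-0.0376,0.0011,-0.006,0,1],
  [-0.0376,0.0011,-0.006,0,1],
  [-0.0376,0.0011,-0.006,0,1],
  [-0.0376,0.0011,-0.006,0,1],
  [-0.0376,0.0011,-0.006,0,1],
  [-0.0376,0.0011,-0.006,0,1],
  [-0.0376,0.0011,-0.006,0,1],
  [-0.0376,0.0011,-0.006,0,1],
  [-0.0376,0.0011,-0.006,0,1],
  [-0.0376,0.0011,-0.006,0,1],
  [-0.0376,0.0011,-0.006,0,1],
  [-0.0376,0.0011,-0.006,0,1],
  [0,0,0,0,1],
  [0,0,0,0,1],
])

```text
t: 3.2
ee_pos: [0.5836, -0.103, 0.3209]
tcp_rot: [180.0, 0.1, 97.3]
ft_force: [0.6, 0.6, 0.0]
finger_gap: 1.0
grip_force: 0.0
```

```bash
python3 - <<'E'
from h import *
go()
im,K,W=cap('wrist'); save('w2',im); np.savez('w2.npz',im=im,K=K,W=W)
E
```

```text
t 3.2 tcp [ 0.5836 -0.103   0.3209] rot [179.9803   0.0533  97.2746] F [0.5553 0.5915 0.016 ] gap 1.0 grip 0.0
```

View pics/w2.png

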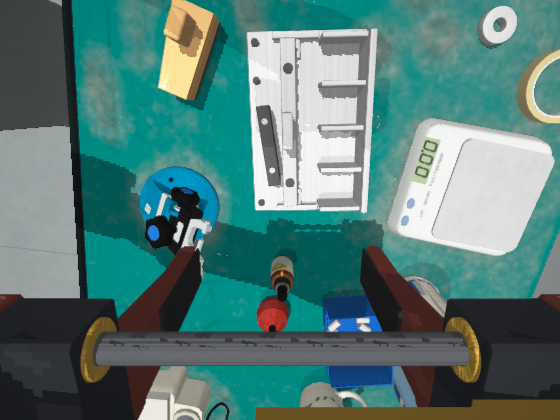

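```bash
python3 - <<'E'
from h import *
d=np.load('w2.npz');im=d['im']
save('w2c',cv2.resize(im[20:220,235:385],None,fx=4,fy=3,interpolation=cv2.INTER_CUBIC))
E
```

```text
(no output)
```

View pics/w2c.png

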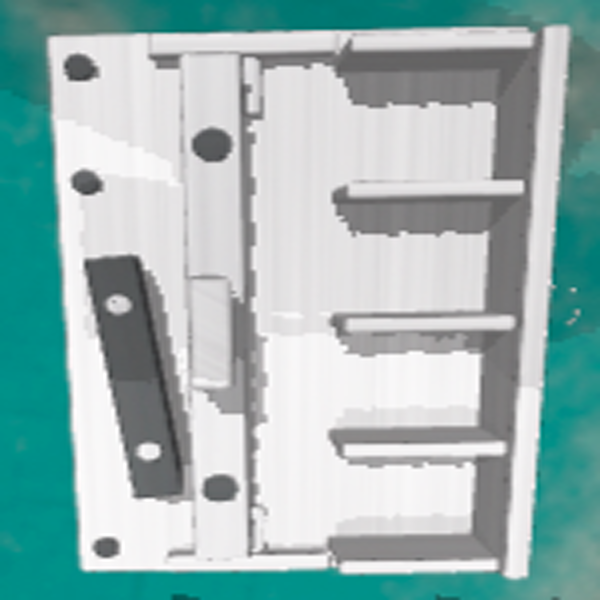

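```bash
cat > rack.py <<'E'
from h import *
d=np.load('w2.npz');K,W=d['K'],d['W']
P=[((48,38),-90,118,10),((80,570),-90,-118,10),((138,257),-64,30,55),((183,495),-51,-70,55),
((345,188),0,52,55),((343,323),0,0,55),((340,449),0,-52,55),((345,43),0,104,55),((337,566),0,-104,55),
((523,187),52,52,55),((515,323),52,0,55),((505,449),52,-52,55)]
a=np.array([onz(K,W,(235+p[0][0]/4,20+p[0][1]/3),p[3]/1e3)[:2] for p in P]); b=np.array([p[1:3] for p in P])/1e3
ca,cb=a.mean(0),b.mean(0); A,B=a-ca,b-cb
th=np.arctan2((B[:,0]*A[:,1]-B[:,1]*A[:,0]).sum(),(A*B).sum())
Rr=np.array([[np.cos(th),-np.sin(th)],[np.sin(th),np.cos(th)]]); o=ca-Rr@cb
if __name__=='__main__':
    print(np.degrees(th),o,'scale',np.linalg.norm(A)/np.linalg.norm(B)); print((a-(b@Rr.T+o))*1e3)
def r2w(x,y): return Rr@np.array([x,y])/1e3+o
E
python3 rack.py; python3 -c "
from rack import *
for p in((29,-78),(29,-26),(29,26),(29,78),(-43,0),(-12,0),(-43,45)):print(p,r2w(*p))
for p in((211,145),(220,487)):q=onz(K,W,(235+p[0]/4,20+p[1]/3),.044);print(Rr.T@(q[:2]-o))
q=onz(K,W,(235+211/4,20+330/3),.105);print('tab',Rr.T@(q[:2]-o))
"
```

```text
8.591452083059583 [ 0.6253 -0.0394] scale 0.9931705785648567
[[ 1.0859 -1.4148]
 [ 0.024   1.0898]
 [ 1.902  -1.6221]
 [-0.0403  0.0592]
 [-0.4946  0.5144]
 [-0.439   0.8757]
 [-0.6831  0.8092]
 [-1.0968 -0.3018]
 [-0.9991  0.7445]
 [ 0.1516 -0.2374]
 [ 0.5189 -0.2104]
 [ 0.0707 -0.3062]]
(29, -78) [ 0.6656 -0.1122]
(29, -26) [ 0.6578 -0.0608]
(29, 26) [ 0.65   -0.0094]
(29, 78) [0.6423 0.042 ]
(-43, 0) [ 0.5827 -0.0458]
(-12, 0) [ 0.6134 -0.0412]
(-43, 45) [ 0.576  -0.0013]
[-0.0394  0.0703]
[-0.0387 -0.0691]
tab [-0.0419  0.0022]
```

arm_command([
  [0,0,0,-1.3,1],
  [0.0301,-0.0029,0.0071,0,1],
  [0.0301,-0.0029,0.0071,0,1],
  [0.0301,-0.0029,0.0071,0,1],
  [0.0301,-0.0029,0.0071,0,1],
  [0.0301,-0.0029,0.0071,0,1],
  [0.0301,-0.0029,0.0071,0,1],
  [0.0301,-0.0029,0.0071,0,1],
  [0.0301,-0.0029,0.0071,0,1],
  [0.0301,-0.0029,0.0071,0,1],
  [0.0301,-0.0029,0.0071,0,1],
  [0,0,0,0,1],
  [0,0,0,0,1],
])

```text
t: 4.33
ee_pos: [0.5074, 0.1966, 0.2488]
tcp_rot: [-179.9, -0.0, 99.3]
ft_force: [-0.6, -0.6, 0.4]
finger_gap: 0.998
grip_force: 0.0
```

```bash
python3 - <<'E'
from h import *
go((.567,.26,.16),98.6)
im,K,W=cap('wrist'); save('w3',im); np.savez('w3.npz',im=im,K=K,W=W); caps(im,K,W)
E
```

```text
t 4.33 tcp [0.5074 0.1966 0.2488] rot [-179.8944   -0.0055   99.2636] F [-0.5877 -0.6031  0.3973] gap 0.998 grip 0.0
 shift now-axes [0.053  0.0692 0.0887]
 roll 0.6635864307815496  shift after turn [0.0538 0.0684 0.0888]
[ 199    0   57   46 2190] [227.7721  20.0219] [0.4427 0.335  0.1115]
[ 337  118   53   50 2111] [362.7613 142.1052] [0.5675 0.2612 0.1115]
[ 203  131   50   49 1974] [227.5993 154.9306] [0.4544 0.2316 0.1115]
```

arm_command([
  [0.0182,0.023,0.01,0.66,1],
  [0.0182,0.023,0.01,0,1],
  [0.0183,0.023,0.01,0,1],
  [0,0,0.028,0,1],
  [0,0,0.028,0,1],
  [0,0,0.028,0,1],
  [0,0,0.028,0,1],
  [0,0,0,0,1],
  [0,0,0,0,0],
  [0,0,0,0,0],
  [0,0,0,0,0],
  [0,0,0,0,0],
  [0,0,0,0,0],
  [0,0,0,0,0],
  [0,0,0,0,0],
  [0,0,0,0,0],
], squeeze=30)

```text
t: 5.72
ee_pos: [0.5696, 0.2573, 0.108]
tcp_rot: [-180.0, -0.0, 98.1]
ft_force: [-0.3, -1.0, 3.3]
finger_gap: 0.469
grip_force: 30.0
```

```bash
python3 - <<'E'
from rack import *
go((*r2w(29,-78),.205),98.6)
E
```

```text
t 5.72 tcp [0.5696 0.2573 0.108 ] rot [-179.9911   -0.017    98.1001] F [-0.2737 -1.0103  3.3031] gap 0.469 grip 30.000919997692108
 shift now-axes [-0.3793  0.0429 -0.0971]
 roll -0.4998638677744225  shift after turn [-0.3797  0.0396 -0.097 ]
```

arm_command([
  [0,0,-0.024,-0.5,0],
  [0,0,-0.024,0,0],
  [0,0,-0.024,0,0],
  [0,0,-0.025,0,0],
  [-0.0192,0.002,0,0,0],
  [-0.0384,0.004,0,0,0],
  [-0.0384,0.004,0,0,0],
  [-0.0384,0.004,0,0,0],
  [-0.0384,0.004,0,0,0],
  [-0.0384,0.004,0,0,0],
  [-0.0384,0.004,0,0,0],
  [-0.0384,0.004,0,0,0],
  [-0.0384,0.004,0,0,0],
  [-0.0384,0.004,0,0,0],
  [-0.0192,0.002,0,0,0],
  [0,0,0,0,0],
  [0,0,0,0,0],
  [0,0,0,0,0],
  [0,0,0,0,0],
])

```text
t: 7.3
ee_pos: [0.6664, -0.1143, 0.2039]
tcp_rot: [-179.9, -0.1, 98.7]
ft_force: [0.2, 0.6, -4.7]
finger_gap: 0.466
grip_force: 30.0
```

```bash
python3 - <<'E'
from rack import *
go((*r2w(29,-82),.120),98.6)
im,K,W=cap('wrist'); save('w4',im); np.savez('w4.npz',im=im,K=K,W=W); caps(im,K,W)
e=bot.read_state()['ee_pos']; print(proj(K,W,e))
E
```

```text
t 7.3 tcp [ 0.6664 -0.1143  0.2039] rot [-179.9348   -0.0899   98.7357] F [ 0.2325  0.6007 -4.69  ] gap 0.466 grip 29.99920427799225
 shift now-axes [-0.002  -0.0004  0.0839]
 roll 0.13568492743212346  shift after turn [-0.0018 -0.0005  0.0839]
[   0  229   38   47 1093] [ 13.1446 251.7301] [ 0.4584 -0.1744  0.1115]
[   0  295   32   43 1031] [ 14.6072 318.6052] [ 0.4543 -0.2382  0.1115]
[   0  345   55   75 3256] [ 22.4502 386.6827] [ 0.4553 -0.3121  0.1115]
[ 506  346   54   74 2804] [537.072  390.7143] [ 0.9258 -0.2441  0.1115]
[281.9645 277.807 ]
```

View pics/w4.png

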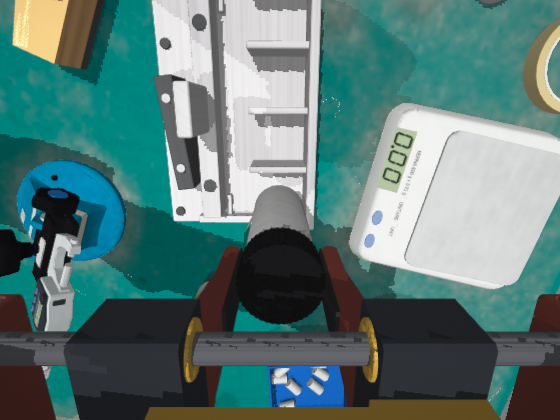

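```bash
python3 - <<'E'
from h import *
d=np.load('w4.npz');im,K,W=d['im'],d['K'],d['W']
col=im[215:335,281].max(1); print(col[::3]); 
print(im[270,225:340:3].max(1))
e=np.array([.6664,-.1143,.2039]);M=R.from_euler('xyz',[-180,0,98.7],degrees=True).as_matrix()
for uv in((281,319),(281,320),(281,321),(281,322)): print(uv,M.T@(onz(K,W,uv,e[2]+.015)-e))
E
```

```text
[139 142 140 141  89  17  20  19  18  18  24  26  27  26  26  26  26  26
  26  26  27  17  16  16  16  16  27  18  17  16  19  21  17  16  16  18
  42 127 122  62]
[64 64 64 24 21 14 16 16 17 16 26 26 27 26 27 25 26 26 27 25 26 27 26 26
 27 26 27 26 27 26 27 26 25 27 38 81 81 81 81]
(281, 319) [-0.0137 -0.0004 -0.015 ]
(281, 320) [-0.0143 -0.0004 -0.015 ]
(281, 321) [-0.0148 -0.0004 -0.015 ]
(281, 322) [-0.0154 -0.0004 -0.015 ]
```

arm_command([
  [-0.002,-0.0005,0,0.1,0],
  [0,0,0.02,0,0],
  [0,0,0.02,0,0],
  [0,0,0.02,0,0],
  [0,0,0.015,0,0],
  [0,0,0.006,0,0],
  [0,0,0.004,0,0],
  [0,0,0,0,0],
  [0,0,0,0,0],
])

```text
t: 8.1
ee_pos: [0.6671, -0.1186, 0.1206]
tcp_rot: [179.9, 0.0, 98.5]
ft_force: [0.7, 0.2, -3.4]
finger_gap: 0.468
grip_force: 30.0
```

arm_command([
  [0.001,0,0.002,0,0],
  [0,0,0,0,0.7],
  [0,0,0,0,0.7],
  [0,0,0,0,0.7],
  [0,0,0,0,0.7],
  [0,0,-0.015,0,0.7],
  [0,0,-0.035,0,0.7],
  [0,0,-0.035,0,0.7],
  [0,0,-0.035,0,1],
  [0,0,0,0,1],
  [0,0,0,0,1],
  [0,0,0,0,1],
])

```text
t: 9.1
ee_pos: [0.6661, -0.1175, 0.2374]
tcp_rot: [-180.0, -0.0, 98.5]
ft_force: [-0.6, 0.4, 0.2]
finger_gap: 0.963
grip_force: 0.0
```

```bash
python3 - <<'E'
from rack import *
go((.4544,.2316,.24),98.6)
im,K,W=cap('wrist'); save('w5',im); np.savez('w5.npz',im=im,K=K,W=W); caps(im,K,W)
save('w5c',im[150:420,100:460])
E
```

```text
t 9.1 tcp [ 0.6661 -0.1175  0.2374] rot [-179.9991   -0.0207   98.4978] F [-0.6423  0.3984  0.2103] gap 0.963 grip 0.0
 shift now-axes [ 0.3765 -0.1578 -0.0024]
 roll -0.10222435959056497  shift after turn [ 0.3768 -0.1571 -0.0026]
[  17  178   82   83 2699] [ 59.98   219.6158] [ 0.4746 -0.1584  0.1115]
[ 255  180   50   53 2133] [279.9001 206.3165] [ 0.6651 -0.1176  0.1115]
[ 150  250   54   88 2111] [180.7352 299.9119] [ 0.585  -0.224   0.1115]
[399 366  26  41 503] [412.4354 387.2445] [ 0.8322 -0.2934  0.1115]
```

View pics/w5c.png

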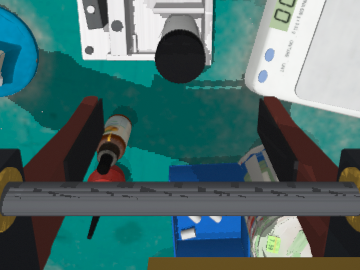

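arm_command([
  [0.03425,-0.0143,0,0,1],
  [0.03425,-0.0143,0,0,1],
  [0.03425,-0.0143,0,0,1],
  [0.03425,-0.0143,0,0,1],
  [0.03425,-0.0143,0,0,1],
  [0.03425,-0.0143,0,0,1],
  [0.03425,-0.0143,0,0,1],
  [0.03425,-0.0143,0,0,1],
  [0.03425,-0.0143,0,0,1],
  [0.03425,-0.0143,0,0,1],
  [0.03425,-0.0143,0,0,1],
  [0,0,0.03,0,1],
  [0,0,0.03,0,1],
  [0,0,0,0,1],
  [0,0,0,0,1],
  [0,0,0,0,1],
  [0,0,0,0,1],
])

```text
t: 10.57
ee_pos: [0.4562, 0.2316, 0.1789]
tcp_rot: [179.9, -0.0, 98.4]
ft_force: [0.6, -0.2, -0.4]
finger_gap: 1.0
grip_force: 0.0
```

```bash
cat >> h.py <<'E'
def held(ev,lo=250,hi=360):
    "cap lower rim at column of TCP -> cap centre in tool x, given cap top height above tcp 15mm; works with cap between the fingers"
    im,K,W=cap('wrist'); s=bot.read_state(); e=np.array(s['ee_pos']); M=R.from_euler('xyz',s['tcp_rot'],degrees=True).as_matrix()
    u=int(proj(K,W,e)[0]); c=im[:,u-3:u+4].max(2).mean(1); v=int(proj(K,W,e)[1])
    while c[v]<60: v+=1
    rim=M.T@(onz(K,W,(u,v-.3),e[2]+ev)-e); print('u,v',u,v,'rim',rim,'centre x',rim[0]+.021); return im
E
python3 - <<'E'
from rack import *
go((.4544,.2316,.107),98.6)
im=held(.123-bot.read_state()['ee_pos'][2])
save('w6',im)
E
```

```text
t 10.57 tcp [0.4562 0.2316 0.1789] rot [179.9028  -0.0426  98.4179] F [ 0.5848 -0.1656 -0.3664] gap 1.0 grip 0.0
 shift now-axes [ 0.0002 -0.0019  0.0719]
 roll -0.1820881887255723  shift after turn [ 0.0003 -0.0018  0.0719]
u,v 281 277 rim [-0.0303 -0.0002  0.0559] centre x -0.009300011175227461
```

arm_command([
  [0.0003,-0.0018,0.018,-0.2,1],
  [0,0,0.018,0,1],
  [0,0,0.018,0,1],
  [0,0,0.018,0,1],
  [0,0,0,0,1],
  [0,0,0,0,0],
  [0,0,0,0,0],
  [0,0,0,0,0],
  [0,0,0,0,0],
  [0,0,0,0,0],
  [0,0,0,0,0],
  [0,0,0,0,0],
  [0,0,0,0,0],
], squeeze=30)

```text
t: 11.7
ee_pos: [0.4539, 0.232, 0.106]
tcp_rot: [179.9, -0.0, 98.7]
ft_force: [1.5, 0.1, 1.3]
finger_gap: 0.47
grip_force: 30.0
```

```bash
python3 - <<'E'
from rack import *
go((*r2w(29,-26),.205),98.6)
held(.015)
E
```

```text
t 11.7 tcp [0.4539 0.232  0.106 ] rot [179.9183  -0.0245  98.69  ] F [1.5049 0.0696 1.3408] gap 0.47 grip 30.000692009925842
 shift now-axes [-0.3202  0.1575 -0.0989]
 roll 0.08999669800303423  shift after turn [-0.32    0.1578 -0.099 ]
u,v 281 332 rim [-0.0209 -0.0004 -0.015 ] centre x 0.00011817767175200874
```

arm_command([
  [0,0,-0.025,0,0],
  [0,0,-0.025,0,0],
  [0,0,-0.025,0,0],
  [0,0,-0.025,0,0],
  [-0.016,0.0079,0,0,0],
  [-0.032,0.0158,0,0,0],
  [-0.032,0.0158,0,0,0],
  [-0.032,0.0158,0,0,0],
  [-0.032,0.0158,0,0,0],
  [-0.032,0.0158,0,0,0],
  [-0.032,0.0158,0,0,0],
  [-0.032,0.0158,0,0,0],
  [-0.032,0.0158,0,0,0],
  [-0.032,0.0158,0,0,0],
  [-0.016,0.0079,0,0,0],
  [0,0,0,0,0],
  [0,0,0,0,0],
  [0,0,0,0,0],
  [0,0,0,0,0],
  [0,0,0,0,0],
])

```text
t: 13.42
ee_pos: [0.6571, -0.059, 0.2052]
tcp_rot: [-179.9, -0.1, 98.8]
ft_force: [0.5, 0.2, -6.2]
finger_gap: 0.469
grip_force: 30.0
```

```bash
python3 - <<'E'
from rack import *
go((*r2w(29,-26),.118),98.6)
save('w7',held(.016))
E
```

```text
t 13.42 tcp [ 0.6571 -0.059   0.2052] rot [-179.9348   -0.0606   98.8108] F [ 0.4903  0.187  -6.2003] gap 0.469 grip 29.99897450208664
 shift now-axes [-0.002   0.0005  0.0872]
 roll 0.21079452776112362  shift after turn [-0.0019  0.0004  0.0872]
u,v 282 333 rim [-0.0201 -0.0001 -0.016 ] centre x 0.0008591409661503728
```

arm_command([
  [-0.0025,0.0004,0,0.2,0],
  [0,0,0.02,0,0],
  [0,0,0.02,0,0],
  [0,0,0.02,0,0],
  [0,0,0.016,0,0],
  [0,0,0.006,0,0],
  [0,0,0.004,0,0],
  [0,0,0,0,0],
  [0,0,0,0,0],
  [0,0,0,0,0],
])

```text
t: 14.3
ee_pos: [0.6595, -0.0632, 0.121]
tcp_rot: [179.9, 0.0, 98.5]
ft_force: [0.3, -0.4, -5.9]
finger_gap: 0.466
grip_force: 30.0
```

arm_command([
  [0.0015,-0.001,0.003,0,0],
  [0,0,0.002,0,0],
  [0,0,0,0,0],
  [0,0,0,0,0.7],
  [0,0,0,0,0.7],
  [0,0,0,0,0.7],
  [0,0,0,0,0.7],
  [0,0,-0.015,0,0.7],
  [0,0,-0.035,0,0.7],
  [0,0,-0.035,0,0.7],
  [0,0,-0.035,0,1],
  [0,0,0,0,1],
  [0,0,0,0,1],
  [0,0,0,0,1],
])

```text
t: 15.47
ee_pos: [0.6571, -0.0615, 0.2342]
tcp_rot: [-180.0, -0.0, 98.5]
ft_force: [-0.4, -0.1, -1.3]
finger_gap: 0.961
grip_force: 0.0
```

```bash
python3 - <<'E'
from rack import *
go((.444,.336,.24),98.6)
im,K,W=cap('wrist'); caps(im,K,W,.1215)
print(r2w(29,-26),r2w(29,-78))
E
```

```text
t 15.47 tcp [ 0.6571 -0.0615  0.2342] rot [-179.9789   -0.021    98.4995] F [-0.4227 -0.0983 -1.2671] gap 0.961 grip 0.0
 shift now-axes [ 0.4247 -0.152  -0.0056]
 roll -0.10047437359131095  shift after turn [ 0.4249 -0.1512 -0.0058]
[ 258  185   50   54 2165] [282.873  211.7446] [ 0.6586 -0.0621  0.1215]
[  29  232   78   66 2070] [ 73.7667 267.7589] [ 0.484  -0.1405  0.1215]
[ 257  242   48   54 2090] [280.6244 269.0081] [ 0.6646 -0.1148  0.1215]
[ 150  251   55   87 2037] [181.1271 299.5454] [ 0.5795 -0.1587  0.1215]
[ 0.6578 -0.0608] [ 0.6656 -0.1122]
```

arm_command([
  [0.0355,-0.0126,0,0,1],
  [0.0355,-0.0126,0,0,1],
  [0.0355,-0.0126,0,0,1],
  [0.0355,-0.0126,0,0,1],
  [0.0355,-0.0126,0,0,1],
  [0.0355,-0.0126,0,0,1],
  [0.0355,-0.0126,0,0,1],
  [0.0355,-0.0126,0,0,1],
  [0.0355,-0.0126,0,0,1],
  [0.0355,-0.0126,0,0,1],
  [0.0355,-0.0126,0,0,1],
  [0.0355,-0.0126,0,0,1],
  [0,0,0.025,0,1],
  [0,0,0.025,0,1],
  [0,0,0,0,1],
  [0,0,0,0,1],
  [0,0,0,0,1],
  [0,0,0,0,1],
  [0,0,0,0,1],
])

```text
t: 17.1
ee_pos: [0.4458, 0.3373, 0.1859]
tcp_rot: [179.9, -0.1, 98.4]
ft_force: [-0.1, 0.3, 0.3]
finger_gap: 1.004
grip_force: 0.0
```

```bash
python3 - <<'E'
from rack import *
go((.4435,.337,.107),98.6)
im,K,W=cap('wrist'); caps(im,K,W); print(proj(K,W,(.4435,.337,.123)))
E
```

```text
t 17.1 tcp [0.4458 0.3373 0.1859] rot [179.91    -0.0715  98.4317] F [-0.1212  0.281   0.3334] gap 1.004 grip 0.0
 shift now-axes [-0.0001 -0.0025  0.0789]
 roll -0.16825188573170635  shift after turn [ 0.0001 -0.0023  0.0789]
[ 410  139   74   64 3731] [446.572  169.8663] [0.552  0.395  0.1115]
[ 248  195   58   62 2928] [276.627  225.8005] [0.4425 0.3376 0.1115]
[277.7655 232.5298]
```

C at (.4425,.3376), D at (.552,.395).

arm_command([
  [0.0006,-0.003,0.02,-0.2,1],
  [0,0,0.02,0,1],
  [0,0,0.02,0,1],
  [0,0,0.019,0,1],
  [0,0,0,0,1],
  [0,0,0,0,0],
  [0,0,0,0,0],
  [0,0,0,0,0],
  [0,0,0,0,0],
  [0,0,0,0,0],
  [0,0,0,0,0],
  [0,0,0,0,0],
  [0,0,0,0,0],
], squeeze=30)

```text
t: 18.23
ee_pos: [0.4422, 0.3376, 0.1059]
tcp_rot: [180.0, -0.0, 98.7]
ft_force: [0.2, -0.4, 1.0]
finger_gap: 0.471
grip_force: 30.0
```

```bash
python3 - <<'E'
from rack import *
go((*r2w(29,26),.205),98.6)
held(.015)
E
```

```text
t 18.23 tcp [0.4422 0.3376 0.1059] rot [179.9559  -0.0227  98.6866] F [ 0.2448 -0.3858  0.96  ] gap 0.471 grip 30.000527501106262
 shift now-axes [-0.3743  0.1531 -0.0991]
 roll 0.08661236982970877  shift after turn [-0.3741  0.1536 -0.0991]
u,v 281 332 rim [-0.0209 -0.0003 -0.015 ] centre x 9.949039421634429e-05
```

arm_command([
  [0,0,-0.025,0,0],
  [0,0,-0.025,0,0],
  [0,0,-0.025,0,0],
  [0,0,-0.025,0,0],
  [-0.017,0.007,0,0,0],
  [-0.034,0.014,0,0,0],
  [-0.034,0.014,0,0,0],
  [-0.034,0.014,0,0,0],
  [-0.034,0.014,0,0,0],
  [-0.034,0.014,0,0,0],
  [-0.034,0.014,0,0,0],
  [-0.034,0.014,0,0,0],
  [-0.034,0.014,0,0,0],
  [-0.034,0.014,0,0,0],
  [-0.034,0.014,0,0,0],
  [-0.017,0.007,0,0,0],
  [0,0,0,0,0],
  [0,0,0,0,0],
  [0,0,0,0,0],
  [0,0,0,0,0],
])

```text
t: 19.95
ee_pos: [0.6498, -0.007, 0.2049]
tcp_rot: [-179.9, -0.1, 98.8]
ft_force: [0.7, 1.0, -3.3]
finger_gap: 0.464
grip_force: 30.0
```

```bash
python3 - <<'E'
from rack import *
go((*r2w(29,26),.118),98.6)
held(.016)
E
```

```text
t 19.95 tcp [ 0.6498 -0.007   0.2049] rot [-179.91    -0.075   98.826] F [ 0.6501  1.0267 -3.2747] gap 0.464 grip 29.999409914016724
 shift now-axes [-0.0025  0.      0.0869]
 roll 0.22598681910886853  shift after turn [-0.0024 -0.0001  0.0869]
u,v 281 333 rim [-0.0204 -0.0005 -0.016 ] centre x 0.000622717510839161
```

arm_command([
  [-0.0015,-0.001,0,0.2,0],
  [0,0,0.02,0,0],
  [0,0,0.02,0,0],
  [0,0,0.02,0,0],
  [0,0,0.016,0,0],
  [0,0,0.007,0,0],
  [0,0,0.005,0,0],
  [0,0,0,0,0],
  [0,0,0,0,0],
  [0,0,0,0,0],
])

```text
t: 20.83
ee_pos: [0.6507, -0.0106, 0.1189]
tcp_rot: [179.9, 0.0, 98.5]
ft_force: [-1.1, -0.6, -5.0]
finger_gap: 0.468
grip_force: 30.0
```

arm_command([
  [0.0005,-0.0005,0.0025,0,0],
  [0,0,0,0,0],
  [0,0,0,0,0.7],
  [0,0,0,0,0.7],
  [0,0,0,0,0.7],
  [0,0,0,0,0.7],
  [0,0,-0.015,0,0.7],
  [0,0,-0.035,0,0.7],
  [0,0,-0.035,0,0.7],
  [0,0,-0.035,0,1],
  [0,0,0,0,1],
  [0,0,0,0,1],
  [0,0,0,0,1],
])

```text
t: 21.92
ee_pos: [0.649, -0.0101, 0.2348]
tcp_rot: [-180.0, -0.0, 98.5]
ft_force: [0.0, -0.3, 0.1]
finger_gap: 0.958
grip_force: 0.0
```

```bash
python3 - <<'E'
from rack import *
go((.5525,.3945,.24),98.6)
im,K,W=cap('wrist'); caps(im,K,W,.1215); print(r2w(29,26))
E
```

```text
t 21.92 tcp [ 0.649  -0.0101  0.2348] rot [-179.9798   -0.022    98.5008] F [ 0.0465 -0.3319  0.0924] gap 0.958 grip 0.0
 shift now-axes [ 0.4144 -0.0356 -0.005 ]
 roll -0.0991633116883861  shift after turn [ 0.4144 -0.0349 -0.0052]
[ 415    0   57   60 2109] [444.6501  30.1726] [0.7444 0.1408 0.1215]
[ 259  184   50   54 2154] [283.2484 210.7474] [ 0.6507 -0.0099  0.1215]
[ 79 277  35  21 525] [ 95.4686 289.1333] [ 0.4941 -0.1082  0.1215]
[ 0.65   -0.0094]
```

arm_command([
  [0.0345,-0.0029,0,0,1],
  [0.0345,-0.0029,0,0,1],
  [0.0345,-0.0029,0,0,1],
  [0.0345,-0.0029,0,0,1],
  [0.0345,-0.0029,0,0,1],
  [0.0345,-0.0029,0,0,1],
  [0.0345,-0.0029,0,0,1],
  [0.0345,-0.0029,0,0,1],
  [0.0345,-0.0029,0,0,1],
  [0.0345,-0.0029,0,0,1],
  [0.0345,-0.0029,0,0,1],
  [0.0345,-0.0029,0,0,1],
  [0,0,0.025,0,1],
  [0,0,0.025,0,1],
  [0,0,0,0,1],
  [0,0,0,0,1],
  [0,0,0,0,1],
  [0,0,0,0,1],
  [0,0,0,0,1],
])

```text
t: 23.55
ee_pos: [0.5547, 0.394, 0.1867]
tcp_rot: [179.9, -0.1, 98.4]
ft_force: [0.3, -0.6, 0.3]
finger_gap: 0.999
grip_force: 0.0
```

```bash
python3 - <<'E'
from rack import *
go((.5522,.395,.107),98.6)
im,K,W=cap('wrist'); caps(im,K,W)
E
```

```text
t 23.55 tcp [0.5547 0.394  0.1867] rot [179.8889  -0.0696  98.4351] F [ 0.2993 -0.5909  0.2914] gap 0.999 grip 0.0
 shift now-axes [ 0.0013 -0.0025  0.0797]
 roll -0.1648686717584269  shift after turn [ 0.0014 -0.0023  0.0797]
[ 247  195   58   62 2926] [275.5707 225.7997] [0.5507 0.3939 0.1115]
```

arm_command([
  [0.0006,-0.0035,0.02,-0.2,1],
  [0,0,0.02,0,1],
  [0,0,0.02,0,1],
  [0,0,0.0195,0,1],
  [0,0,0,0,1],
  [0,0,0,0,0],
  [0,0,0,0,0],
  [0,0,0,0,0],
  [0,0,0,0,0],
  [0,0,0,0,0],
  [0,0,0,0,0],
  [0,0,0,0,0],
  [0,0,0,0,0],
], squeeze=30)

```text
t: 24.68
ee_pos: [0.5505, 0.3943, 0.106]
tcp_rot: [180.0, -0.0, 98.7]
ft_force: [0.6, 0.9, 1.2]
finger_gap: 0.47
grip_force: 30.0
```

```bash
python3 - <<'E'
from rack import *
go((*r2w(29,78),.205),98.6)
held(.015)
E
```

```text
t 24.68 tcp [0.5505 0.3943 0.106 ] rot [179.9552  -0.0176  98.6908] F [0.563  0.8584 1.1866] gap 0.47 grip 30.000585615634918
 shift now-axes [-0.362   0.0375 -0.0991]
 roll 0.09084146601335874  shift after turn [-0.362  0.038 -0.099]
u,v 281 332 rim [-0.0209 -0.0003 -0.015 ] centre x 0.0001248587531026482
```

arm_command([
  [0,0,-0.025,0,0],
  [0,0,-0.025,0,0],
  [0,0,-0.025,0,0],
  [0,0,-0.025,0,0],
  [-0.0165,0.0017,0,0,0],
  [-0.0329,0.0034,0,0,0],
  [-0.0329,0.0034,0,0,0],
  [-0.0329,0.0034,0,0,0],
  [-0.0329,0.0034,0,0,0],
  [-0.0329,0.0034,0,0,0],
  [-0.0329,0.0034,0,0,0],
  [-0.0329,0.0034,0,0,0],
  [-0.0329,0.0034,0,0,0],
  [-0.0329,0.0034,0,0,0],
  [-0.0329,0.0034,0,0,0],
  [-0.0165,0.0017,0,0,0],
  [0,0,0,0,0],
  [0,0,0,0,0],
  [0,0,0,0,0],
  [0,0,0,0,0],
])

```text
t: 26.4
ee_pos: [0.6412, 0.0436, 0.2048]
tcp_rot: [-179.9, -0.1, 98.8]
ft_force: [0.7, 0.8, -4.7]
finger_gap: 0.467
grip_force: 30.0
```

```bash
python3 - <<'E'
from rack import *
go((*r2w(29,78),.118),98.6)
held(.016)
E
```

```text
t 26.4 tcp [0.6412 0.0436 0.2048] rot [-179.9125   -0.0521   98.8146] F [ 0.7316  0.8298 -4.662 ] gap 0.467 grip 29.999077320098877
 shift now-axes [-0.0018  0.001   0.0868]
 roll 0.2146222432312186  shift after turn [-0.0017  0.0009  0.0868]
u,v 281 336 rim [-0.0222 -0.0005 -0.016 ] centre x -0.0012188253855019947
```

arm_command([
  [-0.0005,0,0,0.2,0],
  [0,0,0.02,0,0],
  [0,0,0.02,0,0],
  [0,0,0.02,0,0],
  [0,0,0.016,0,0],
  [0,0,0.007,0,0],
  [0,0,0.005,0,0],
  [0,0,0,0,0],
  [0,0,0,0,0],
  [0,0,0,0,0],
])

```text
t: 27.28
ee_pos: [0.6428, 0.0416, 0.1189]
tcp_rot: [179.9, -0.0, 98.5]
ft_force: [-0.2, 0.0, -4.3]
finger_gap: 0.47
grip_force: 30.0
```

arm_command([
  [0.0005,-0.0005,0.0025,0,0],
  [0,0,0,0,0],
  [0,0,0,0,0.7],
  [0,0,0,0,0.7],
  [0,0,0,0,0.7],
  [0,0,0,0,0.7],
  [0,0,-0.015,0,0.7],
  [0,0,-0.035,0,0.7],
  [0,0,-0.035,0,0.7],
  [0,0,-0.035,0,1],
  [-0.0304,-0.0131,-0.009,0,1],
  [-0.0304,-0.0131,-0.009,0,1],
  [-0.0304,-0.0131,-0.009,0,1],
  [-0.0304,-0.0131,-0.009,0,1],
  [-0.0304,-0.0131,-0.009,0,1],
  [0,0,0,0,1],
  [0,0,0,0,1],
  [0,0,0,0,1],
  [0,0,0,0,1],
])

```text
t: 28.87
ee_pos: [0.5993, -0.1162, 0.2797]
tcp_rot: [-180.0, -0.1, 98.6]
ft_force: [1.1, 0.5, 0.1]
finger_gap: 0.997
grip_force: 0.0
```

```bash
python3 - <<'E'
from rack import *
go((*r2w(-43,0),.2),98.6)
im,K,W=cap('wrist'); caps(im,K,W,.1215); np.savez('w8.npz',im=im,K=K,W=W)
save('w8c',cv2.resize(im[:320,120:400],None,fx=2.1,fy=1.87))
for x,y in((-43,0),(-12,0)):print(proj(K,W,(*r2w(x,y),.105)))
E
```

```text
t 28.87 tcp [ 0.5993 -0.1162  0.2797] rot [-179.9697   -0.0558   98.6292] F [1.0587 0.5063 0.0625] gap 0.997 grip 0.0
 shift now-axes [ 0.072  -0.0058  0.0797]
 roll 0.0292017009932124  shift after turn [ 0.0721 -0.0059  0.0797]
[ 335    0   55   51 2320] [361.7009  23.1129] [0.6431 0.0417 0.1215]
[ 332   63   52   51 2096] [358.0444  88.157 ] [ 0.6512 -0.0085  0.1215]
[ 330  127   49   47 1799] [353.9589 149.7326] [ 0.6592 -0.0614  0.1215]
[ 115  180   65   73 1815] [148.422  215.9521] [ 0.4731 -0.155   0.1215]
[ 326  182   46   46 1635] [348.1511 204.8734] [ 0.6651 -0.1143  0.1215]
[274.9578 119.1018]
[307.5832 119.123 ]
```

View pics/w8c.png

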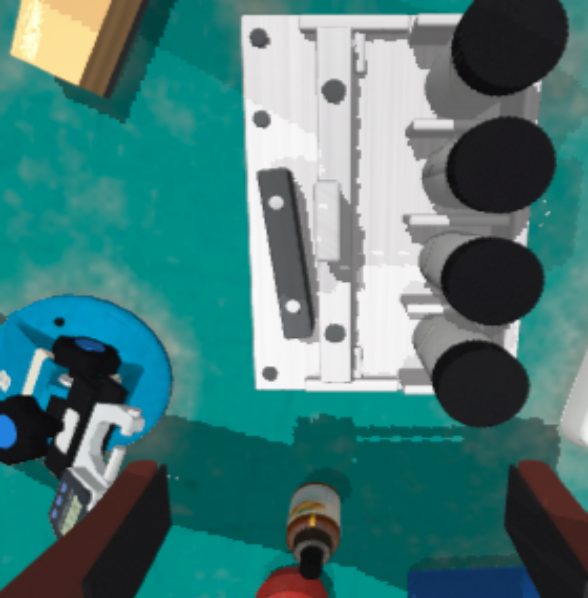

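arm_command([
  [0.0363,-0.003,0.02,0,0.5],
  [0.0363,-0.003,0.02,0,0.5],
  [0,0,0.02,0,0.5],
  [0,0,0.02,0,0.5],
  [0,0,0,0,0.5],
  [0,0,0,0,0.5],
  [0,0,0,0,0.5],
  [0,0,0,0,0.5],
])

```text
t: 29.58
ee_pos: [0.5834, -0.0475, 0.2015]
tcp_rot: [179.9, 0.0, 98.5]
ft_force: [0.6, -0.3, 0.6]
finger_gap: 0.508
grip_force: 0.0
```

```bash
python3 - <<'E'
from rack import *
go((*r2w(-43,0),.085),98.6)
E
```

```text
t 29.58 tcp [ 0.5834 -0.0475  0.2015] rot [179.8754   0.0204  98.4666] F [ 0.5781 -0.3432  0.6499] gap 0.508 grip 0.0
 shift now-axes [ 0.0018 -0.0007  0.1165]
 roll -0.13336475978391604  shift after turn [ 0.0017 -0.0004  0.1165]
```

Descend and grip the tab firmly.

arm_command([
  [0.0017,-0.0004,0.02,-0.1,0.5],
  [0,0,0.025,0,0.5],
  [0,0,0.025,0,0.5],
  [0,0,0.025,0,0.5],
  [0,0,0.0215,0,0.5],
  [0,0,0,0,0.5],
  [0,0,0,0,0],
  [0,0,0,0,0],
  [0,0,0,0,0],
  [0,0,0,0,0],
  [0,0,0,0,0],
  [0,0,0,0,0],
], squeeze=40)

```text
t: 30.58
ee_pos: [0.5824, -0.0455, 0.0847]
tcp_rot: [179.9, -0.0, 98.6]
ft_force: [-0.1, 0.5, 5.4]
finger_gap: 0.134
grip_force: 40.0
```

```bash
python3 - <<'E'
from rack import *
go((*r2w(-14,0),.100),98.6)
E
```

```text
t 30.58 tcp [ 0.5824 -0.0455  0.0847] rot [179.8996  -0.0054  98.5924] F [-0.0768  0.526   5.3545] gap 0.134 grip 40.001476407051086
 shift now-axes [-0.0004  0.0293 -0.0152]
 roll -0.007554656743707255  shift after turn [-0.0004  0.0292 -0.0153]
```

arm_command([
  [0,0,-0.006,0,0],
  [0,0,-0.006,0,0],
  [0,0,-0.006,0,0],
  [0,0,0,0,0],
  [0,0.0075,0,0,0],
  [0,0.0075,0,0,0],
  [0,0.0075,0,0,0],
  [0,0.0067,0,0,0],
  [0,0,0,0,0],
  [0,0,0,0,0],
  [0,0,0,0,0],
  [0,0,0,0,0],
])

```text
t: 31.58
ee_pos: [0.6101, -0.0414, 0.1014]
tcp_rot: [-180.0, -0.0, 98.6]
ft_force: [-0.2, -0.1, -3.3]
finger_gap: 0.135
grip_force: 40.0
```

```bash
python3 - <<'E'
from rack import *
go((*r2w(-14,0),.085),98.6)
e=bot.read_state()['ee_pos']; print(Rr.T@(np.array(e[:2])-o))
im,K,W=cap('wrist'); np.savez('w9.npz',im=im,K=K,W=W)
save('w9c',cv2.resize(im[60:340,140:400],None,fx=2.3,fy=2.1))
E
```

```text
t 31.58 tcp [ 0.6101 -0.0414  0.1014] rot [-179.9546   -0.0046   98.5753] F [-0.2452 -0.0964 -3.3196] gap 0.135 grip 39.99773025512695
 shift now-axes [-0.0003  0.0013  0.0164]
 roll -0.024664435495026282  shift after turn [-0.0003  0.0012  0.0164]
[-0.0153  0.0003]
```

View pics/w9c.png

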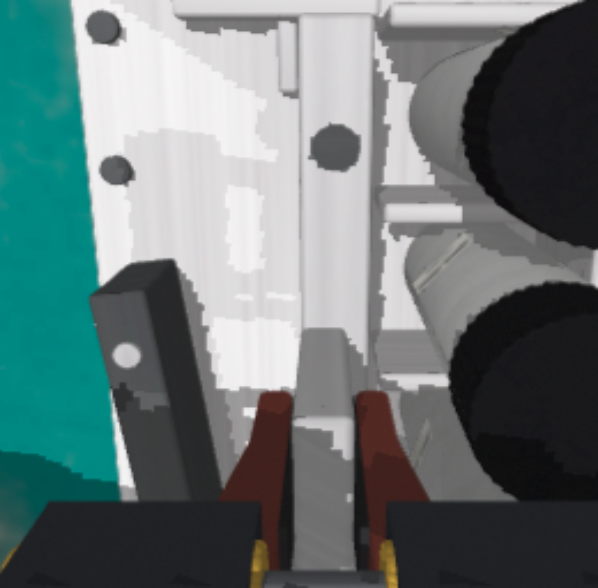

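arm_command([
  [0,0.0012,0,0,0],
  [0,0,0.005,0,0],
  [0,0,0.005,0,0],
  [0,0,0.004,0,0],
  [0,0,0.002,0,0],
  [0,0,0,0,0],
  [0,0,0,0,0],
  [0,0,0,0,0],
  [0,0,0,0,0],
])

```text
t: 32.38
ee_pos: [0.6118, -0.041, 0.0857]
tcp_rot: [180.0, -0.0, 98.6]
ft_force: [0.9, -0.2, -3.5]
finger_gap: 0.134
grip_force: 40.0
```

arm_command([
  [0,0,0.001,0,0],
  [0,0.0007,0,0,0],
  [0,0.0007,0,0,0],
  [0,0.0007,0,0,0],
  [0,0,0,0,0],
  [0,0,0,0,0],
  [0,0,0,0,0],
])

```text
t: 32.97
ee_pos: [0.6137, -0.0408, 0.0848]
tcp_rot: [-180.0, -0.0, 98.6]
ft_force: [-1.1, 0.4, 1.3]
finger_gap: 0.135
grip_force: 40.0
```

arm_command([
  [0,0.0007,0,0,0],
  [0,0.0007,0,0,0],
  [0,0.0007,0,0,0],
  [0,0,0,0,0],
  [0,0,0,0,0],
  [0,0,0,0,0],
])

```text
t: 33.47
ee_pos: [0.614, -0.0408, 0.0848]
tcp_rot: [-179.8, -0.0, 98.6]
ft_force: [-8.7, 0.6, 7.9]
finger_gap: 0.132
grip_force: 40.0
```

arm_command([
  [0,-0.001,0,0,0],
  [0,0,0,0,0.2],
  [0,0,0,0,0.2],
  [0,0,0,0,0.2],
  [0,0,-0.01,0,0.2],
  [0,0,-0.02,0,0.2],
  [0,0,-0.03,0,0.2],
  [0,0,-0.03,0,0.2],
  [0,0,-0.04,0,0.2],
  [0,0,-0.04,0,0.2],
  [0.008,-0.035,0,0,0.5],
  [0.008,-0.035,0,0,0.5],
  [0.008,-0.035,0,0,0.5],
  [0.008,-0.035,0,0,0.5],
  [0,0,0,0,0.5],
  [0,0,0,0,0.5],
  [0,0,0,0,0.5],
  [0,0,0,0,0.5],
])

```text
t: 34.97
ee_pos: [0.4734, -0.0298, 0.2554]
tcp_rot: [179.9, 0.0, 98.6]
ft_force: [0.2, 0.3, -0.5]
finger_gap: 0.496
grip_force: 0.0
```

```bash
python3 - <<'E'
from rack import *
go()
im,K,W=cap('wrist'); np.savez('w10.npz',im=im,K=K,W=W)
save('w10',im)
for x in(-12,):print('tab home',proj(K,W,(*r2w(x,0),.105)))
E
```

```text
t 34.97 tcp [ 0.4734 -0.0298  0.2554] rot [179.8896   0.0287  98.5876] F [ 0.2297  0.2837 -0.4979] gap 0.496 grip 0.0
tab home [421.0798 230.6219]
```

View pics/w10.png

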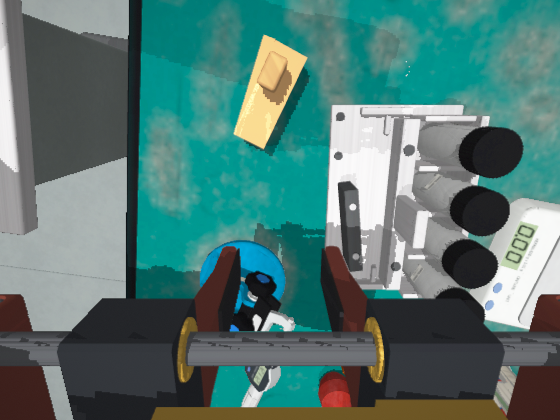

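```bash
cat > wedge.py <<'E'
from rack import *
def wedge(im,K,W,dbg=None):
    h=cv2.cvtColor(im,cv2.COLOR_RGB2HSV)
    m=((h[:,:,0]>8)&(h[:,:,0]<28)&(h[:,:,1]>70)&(h[:,:,2]>110)).astype(np.uint8)
    m[300:]=0
    cs,_=cv2.findContours(m,cv2.RETR_EXTERNAL,cv2.CHAIN_APPROX_NONE); c=max(cs,key=cv2.contourArea)
    hull=cv2.convexHull(c); 
    for e in np.arange(2,12,.5):
        q=cv2.approxPolyDP(hull,e,True)
        if len(q)<=4: break
    q=q[:,0].astype(float); print('quad',q.tolist(),cv2.contourArea(c))
    w=np.array([onz(K,W,p,.05)[:2] for p in q])
    L=[np.linalg.norm(w[i]-w[(i+1)%4]) for i in range(4)]; print('sides',np.array(L))
    # ends: short sides
    i=int(L[1]+L[3]<L[0]+L[2]); ends=[(i,(i+1)%4),((i+2)%4,(i+3)%4)]
    ends.sort(key=lambda e:L[e[0]]); mid=[(w[a]+w[b])/2 for a,b in ends]
    thin,thick=ends
    ydir=mid[1]-mid[0]
    # straight side: +x side
    xr=np.array([ydir[1],-ydir[0]])
    px=lambda e:max(e,key=lambda k:(w[k]-mid[0])@xr)
    a,b=w[px(thin)],w[px(thick)]; y=(b-a)/np.linalg.norm(b-a); x=np.array([y[1],-y[0]])
    yaw=np.degrees(np.arctan2(x[1],x[0])); O=(a+b)/2-.02*x
    print('yaw',yaw,'len',np.linalg.norm(b-a),'origin',O,'grip',O-.003*x+.02*y)
    return O,yaw
if __name__=='__main__':
    d=np.load('w10.npz'); wedge(d['im'],d['K'],d['W'])
    print('block top c',onz(d['K'],d['W'],(273,70),.092))
E
python3 wedge.py; python3 - <<'E'
from h import *
d=np.load('w10.npz'); save('w10c',cv2.resize(d['im'][25:155,225:315],None,fx=4.5,fy=4.5,interpolation=cv2.INTER_CUBIC))
E
```

```text
quad [[265.0, 35.0], [306.0, 59.0], [262.0, 148.0], [234.0, 132.0]] 4114.5
sides [0.0455 0.0979 0.0336 0.0977]
yaw -18.724470222015956 len 0.097947862731577 origin [0.4445 0.0607] grip [0.448  0.0806]
block top c [0.4497 0.0817 0.092 ]
```

View pics/w10c.png

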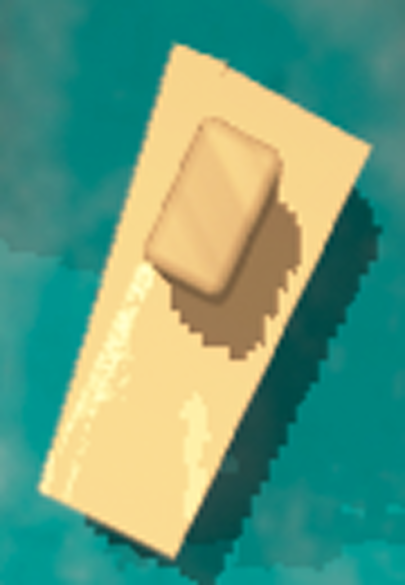

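arm_command([
  [0,0,0,-6.97,0.7],
  [0,0,0,-6.97,0.7],
  [0,0,0,-6.97,0.7],
  [0,0,0,-6.97,0.7],
  [0,0,0,-6.97,0.7],
  [0,0,0,-6.97,0.7],
  [0,0,0,-6.97,0.7],
  [0,0,0,-6.97,0.7],
  [0,0,0,-6.97,0.7],
  [0.0147,0.0243,0,0,0.7],
  [0.0147,0.0243,0,0,0.7],
  [0.0147,0.0243,0,0,0.7],
  [0.0147,0.0243,0,0,0.7],
  [0,0,0.02,0,0.7],
  [0,0,0.03,0,0.7],
  [0,0,0,0,0.7],
  [0,0,0,0,0.7],
  [0,0,0,0,0.7],
  [0,0,0,0,0.7],
])

```text
t: 36.6
ee_pos: [0.4485, 0.081, 0.206]
tcp_rot: [179.9, 0.1, 161.3]
ft_force: [-0.9, -0.7, 0.3]
finger_gap: 0.7
grip_force: 0.0
```

```bash
python3 - <<'E'
from wedge import *
im,K,W=cap('wrist'); np.savez('w11.npz',im=im,K=K,W=W); save('w11',im)
O,y=wedge(im,K,W)
go((.449,.081,.071),161.3)
E
```

```text
quad [[308.0, 167.0], [311.0, 219.0], [210.0, 220.0], [214.0, 179.0]] 4830.0
sides [0.0515 0.0991 0.0414 0.0892]
yaw -18.197909031003775 len 0.09908156382972073 origin [0.4444 0.0617] grip [0.4478 0.0817]
t 36.65 tcp [0.4484 0.081  0.2059] rot [179.9196   0.0989 161.2714] F [-0.1002  0.564   0.0397] gap 0.7 grip 0.0
 shift now-axes [-0.0004 -0.      0.1349]
 roll -0.02863529865337  shift after turn [-0.0006  0.0002  0.1349]
```

View pics/w11.png

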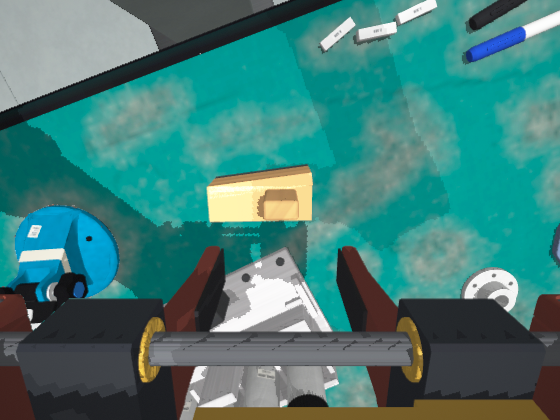

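arm_command([
  [0.0005,0,0.027,0,0.7],
  [0,0,0.027,0,0.7],
  [0,0,0.027,0,0.7],
  [0,0,0.027,0,0.7],
  [0,0,0.025,0,0.7],
  [0,0,0,0,0.7],
  [0,0,0,0,0.7],
  [0,0,0,0,0],
  [0,0,0,0,0],
  [0,0,0,0,0],
  [0,0,0,0,0],
  [0,0,0,0,0],
  [0,0,0,0,0],
  [0,0,0,0,0],
], squeeze=40)

```text
t: 37.82
ee_pos: [0.4472, 0.0815, 0.0723]
tcp_rot: [180.0, 0.0, 161.3]
ft_force: [-0.8, 0.6, 7.3]
finger_gap: 0.342
grip_force: 40.0
```

```bash
python3 - <<'E'
from rack import *
go((*r2w(-43,55),.1),188.6)
E
```

```text
t 37.82 tcp [0.4472 0.0815 0.0723] rot [179.9536   0.0412 161.3219] F [-0.8063  0.5632  7.2638] gap 0.342 grip 39.96455669403076
 shift now-axes [-0.144  -0.0283 -0.0276]
 roll -27.27808432685717  shift after turn [-0.115  -0.0911 -0.0277]
```

arm_command([
  [0,0,-0.02,0,0],
  [0,0,-0.03,0,0],
  [0,0,-0.03,0,0],
  [0,0,0,-6.82,0],
  [0,0,0,-6.82,0],
  [0,0,0,-6.82,0],
  [0,0,0,-6.82,0],
  [-0.014,-0.011,0,0,0],
  [-0.0288,-0.0228,0,0,0],
  [-0.0288,-0.0228,0,0,0],
  [-0.0288,-0.0228,0,0,0],
  [-0.0144,-0.0117,0,0,0],
  [0,0,0,0,0],
  [0,0,0,0,0],
  [0,0,0,0,0],
  [0,0,0,0,0],
])

```text
t: 39.15
ee_pos: [0.5722, 0.0093, 0.1511]
tcp_rot: [180.0, -0.1, -171.3]
ft_force: [-0.9, -1.0, -3.5]
finger_gap: 0.338
grip_force: 40.0
```

```bash
python3 - <<'E'
from rack import *
go((*r2w(-43.3,55),.0825),188.6)
im,K,W=cap('wrist'); np.savez('w12.npz',im=im,K=K,W=W)
for n,p,z in(('keeper front +y end',(-18,103),.044),('abut +y',(-64,30),.055),('cheek',(-58,107),.022),('tab front +y',(-18,20),.105),('base corner',(-90,118),.01)): print(n,proj(K,W,(*r2w(*p),z)))
save('w12',im)
E
```

```text
t 39.15 tcp [0.5722 0.0093 0.1511] rot [ 179.9572   -0.1231 -171.3278] F [-0.875  -1.0409 -3.4583] gap 0.338 grip 39.97471332550049
 shift now-axes [-0.002  -0.0011  0.0686]
 roll 0.07223027872919374  shift after turn [-0.0019 -0.0011  0.0686]
keeper front +y end [335.6039 244.3447]
abut +y [246.1888 194.7453]
cheek [338.4104 191.9442]
tab front +y [225.8786 280.6681]
base corner [350.5414 153.2253]
```

arm_command([
  [-0.0015,-0.0005,0,0.1,0],
  [0,0,0.015,0,0],
  [0,0,0.015,0,0],
  [0,0,0.015,0,0],
  [0,0,0.01,0,0],
  [0,0,0,0,0],
  [0,0,0,0,0],
  [0,0,0,0,0],
])

```text
t: 39.87
ee_pos: [0.5751, 0.0082, 0.0969]
tcp_rot: [180.0, -0.0, -171.5]
ft_force: [-3.1, -0.1, -5.4]
finger_gap: 0.342
grip_force: 40.0
```

```bash
python3 - <<'E'
from rack import *
go((*r2w(-43.3,55),.0825),188.6)
E
```

```text
t 39.87 tcp [0.5751 0.0082 0.0969] rot [ 179.9908   -0.049  -171.4731] F [-3.0663 -0.1055 -5.4334] gap 0.342 grip 39.97977554798126
 shift now-axes [0.0008 0.0004 0.0144]
 roll -0.07309447122622714  shift after turn [0.0008 0.0004 0.0144]
```

arm_command([
  [0.0012,0,0,0,0],
  [0,0,0.005,0,0],
  [0,0,0.005,0,0],
  [0,0,0.0035,0,0],
  [0,0,0,0,0],
  [0,0,0,0,0],
  [0,0,0,0,0],
])

```text
t: 40.45
ee_pos: [0.5748, 0.0079, 0.0833]
tcp_rot: [-180.0, 0.1, -171.5]
ft_force: [0.1, -0.5, -4.3]
finger_gap: 0.341
grip_force: 40.0
```

```bash
python3 - <<'E'
from rack import *
go((*r2w(-43.3,45),.0825),188.6)
E
```

```text
t 40.45 tcp [0.5748 0.0079 0.0833] rot [-179.9957    0.0556 -171.5021] F [ 0.1355 -0.484  -4.336 ] gap 0.341 grip 39.98024582862854
 shift now-axes [ 0.0005 -0.0094  0.0008]
 roll -0.10207908879112892  shift after turn [ 0.0005 -0.0094  0.0008]
```

arm_command([
  [0,0,0.0005,0,0],
  [0,-0.006,0,0,0],
  [0,-0.006,0,0,0],
  [0,-0.006,0,0,0],
  [0,-0.006,0,0,0],
  [0,-0.004,0,0,0],
  [0,0,0,0,0],
  [0,0,0,0,0],
  [0,0,0,0,0],
])

```text
t: 41.2
ee_pos: [0.5783, -0.0196, 0.0826]
tcp_rot: [180.0, -0.0, -171.5]
ft_force: [-0.8, 0.1, -3.8]
finger_gap: 0.338
grip_force: 40.0
```

```bash
python3 - <<'E'
from rack import *
go((*r2w(-43.3,25),.0825),188.6)
e=bot.read_state()['ee_pos']; print(Rr.T@(np.array(e[:2])-o))
E
```

```text
t 41.2 tcp [ 0.5783 -0.0196  0.0826] rot [ 179.9835   -0.0036 -171.4898] F [-0.8043  0.15   -3.7572] gap 0.338 grip 39.98034954071045
 shift now-axes [-0.0001 -0.0016  0.0001]
 roll -0.0897593138282673  shift after turn [-0.0001 -0.0016  0.0001]
[-0.0434  0.0266]
```

arm_command([
  [0,0,0.0005,0,0.55],
  [0,0,0,0,0.55],
  [0,0,0,0,0.55],
  [0,0,0,0,0.55],
  [0,0,-0.015,0,0.55],
  [0,0,-0.03,0,0.55],
  [0,0,-0.03,0,0.55],
  [0,0.028,0,0,0],
  [0,0.029,0,0,0],
  [0,0,0,0,0],
  [0,0,0,0,0],
  [0,0,0,0,0],
  [0,0,0,0,0],
  [0,0,0,0,0],
])

```text
t: 42.37
ee_pos: [0.57, 0.0353, 0.157]
tcp_rot: [-180.0, -0.0, -171.6]
ft_force: [-0.6, 0.0, -0.0]
finger_gap: 0.056
grip_force: 0.0
```

```bash
python3 - <<'E'
from rack import *
go((*r2w(-44,83),.05),188.6)
im,K,W=cap('wrist'); np.savez('w13.npz',im=im,K=K,W=W)
h=cv2.cvtColor(im,cv2.COLOR_RGB2HSV)
m=((h[:,:,0]>8)&(h[:,:,0]<28)&(h[:,:,1]>70)&(h[:,:,2]>90)).astype(np.uint8); m[320:]=0
cs,_=cv2.findContours(m,cv2.RETR_EXTERNAL,cv2.CHAIN_APPROX_NONE); c=max(cs,key=cv2.contourArea)
print(cv2.contourArea(c),cv2.boundingRect(c)); q=cv2.approxPolyDP(cv2.convexHull(c),3,True)[:,0].astype(float)
for p in q:
    w=onz(K,W,p,.06)[:2]; print(p,(Rr.T@(w-o))*1e3)
E
```

```text
t 42.37 tcp [0.57   0.0353 0.157 ] rot [-179.9703   -0.0112 -171.6034] F [-0.621   0.0182 -0.02  ] gap 0.056 grip 0.0
 shift now-axes [0.0005 0.0009 0.107 ]
 roll -0.2034161458412882  shift after turn [0.0005 0.0009 0.107 ]
7065.5 (120, 179, 133, 72)
[251. 180.] [-73.5629  59.9567]
[249. 245.] [-19.8899  56.7215]
[217. 250.] [-15.5784  30.5128]
[126. 245.] [-20.2824 -42.9509]
[120. 206.] [-53.2708 -42.9014]
[125. 202.] [-56.5006 -38.5326]
```

arm_command([
  [0.0005,0.001,0,-0.2,0],
  [0,0,0.025,0,0],
  [0,0,0.025,0,0],
  [0,0,0.025,0,0],
  [0,0,0.02,0,0],
  [0,0,0.012,0,0],
  [0,0,0,0,0],
  [0,0,0,0,0],
  [0,0,0,0,0],
])

```text
t: 43.17
ee_pos: [0.5702, 0.0374, 0.0512]
tcp_rot: [-180.0, 0.1, -171.3]
ft_force: [-0.4, -0.2, 1.0]
finger_gap: 0.006
grip_force: 0.0
```

```bash
python3 - <<'E'
from rack import *
go((*r2w(-44,60),.05),188.6)
E
```

```text
t 43.17 tcp [0.5702 0.0374 0.0512] rot [-179.9985    0.1    -171.3164] F [-0.4048 -0.2043  0.9983] gap 0.006 grip 0.0
 shift now-axes [ 0.0011 -0.0242  0.0012]
 roll 0.08360056140077177  shift after turn [ 0.0011 -0.0242  0.0012]
```

arm_command([
  [0,-0.006,0,0,0],
  [0,-0.006,0,0,0],
  [0,-0.004,0,0,0],
  [0,-0.002,0,0,0],
  [0,-0.002,0,0,0],
  [0,-0.001,0,0,0],
  [0,-0.001,0,0,0],
  [0,0,0,0,0],
  [0,0,0,0,0],
])

```text
t: 43.92
ee_pos: [0.5727, 0.0163, 0.0502]
tcp_rot: [180.0, 0.0, -171.3]
ft_force: [-1.2, 4.0, 3.2]
finger_gap: 0.007
grip_force: 2.0
```

arm_command([
  [0,-0.001,0,0,0],
  [0,-0.001,0,0,0],
  [0,-0.001,0,0,0],
  [0,-0.001,0,0,0],
  [0,0,0,0,0],
  [0,0,0,0,0],
])

```text
t: 44.42
ee_pos: [0.5739, 0.0121, 0.0503]
tcp_rot: [180.0, 0.1, -171.3]
ft_force: [1.3, 5.5, 1.5]
finger_gap: 0.007
grip_force: 2.3
```

arm_command([
  [0,-0.001,0,0,0],
  [0,-0.001,0,0,0],
  [0,-0.001,0,0,0],
  [0,0,0,0,0],
  [0,0,0,0,0],
])

```text
t: 44.83
ee_pos: [0.5746, 0.0095, 0.0504]
tcp_rot: [180.0, 0.1, -171.3]
ft_force: [1.5, 5.1, 2.6]
finger_gap: 0.005
grip_force: 2.6
```

arm_command([
  [0,-0.001,0,0,0],
  [0,-0.001,0,0,0],
  [0,-0.001,0,0,0],
  [0,0,0,0,0],
  [0,0,0,0,0],
])

```text
t: 45.25
ee_pos: [0.5751, 0.0079, 0.0504]
tcp_rot: [179.9, 0.1, -171.2]
ft_force: [0.7, 8.2, 2.3]
finger_gap: 0.003
grip_force: 4.2
```

arm_command([
  [0,-0.001,0,0,0],
  [0,-0.001,0,0,0],
  [0,-0.001,0,0,0],
  [0,0,0,0,0],
  [0,0,0,0,0],
])

```text
t: 45.67
ee_pos: [0.5751, 0.0077, 0.0503]
tcp_rot: [179.7, 0.1, -171.1]
ft_force: [-0.0, 14.3, 4.4]
finger_gap: 0.007
grip_force: 7.2
```

arm_command([
  [0,-0.001,0,0,0],
  [0,-0.001,0,0,0],
  [0,-0.001,0,0,0],
  [0,-0.001,0,0,0],
  [0,0,0,0,0],
  [0,0,0,0,0],
])

```text
t: 46.17
ee_pos: [0.5752, 0.0074, 0.0504]
tcp_rot: [179.5, 0.0, -170.9]
ft_force: [-2.0, 23.3, 6.3]
finger_gap: 0.004
grip_force: 22.2
```

arm_command([
  [0,0.006,0,0,0],
  [0,0.008,0,0,0],
  [0,0.01,0,0,0],
  [0,0,-0.02,0,0],
  [0,0,-0.035,0,0],
  [0,0,-0.04,0,0],
  [0,0,-0.04,0,0],
  [0.03,0,-0.02,0,0],
  [0.03,0,0,0,0],
  [0,0,0,0,0],
  [0,0,0,0,0],
  [0,0,0,0,0],
  [0,0,0,0,0],
])

```text
t: 47.25
ee_pos: [0.5126, 0.0135, 0.2046]
tcp_rot: [-180.0, -0.0, -171.3]
ft_force: [-1.2, 0.3, -0.2]
finger_gap: 0.004
grip_force: 0.0
```

```bash
python3 - <<'E'
from rack import *
go()
im,K,W=cap('wrist'); save('w14',im)
h=cv2.cvtColor(im,cv2.COLOR_RGB2HSV)
m=((h[:,:,0]>8)&(h[:,:,0]<28)&(h[:,:,1]>70)&(h[:,:,2]>90)).astype(np.uint8); m[325:]=0
cs,_=cv2.findContours(m,cv2.RETR_EXTERNAL,cv2.CHAIN_APPROX_NONE); c=max(cs,key=cv2.contourArea)
q=cv2.approxPolyDP(cv2.convexHull(c),3,True)[:,0].astype(float)
for p in q: print(p,(Rr.T@(onz(K,W,p,.06)[:2]-o))*1e3)
im,K,W=cap('top'); m=(im.max(2)<50).astype(np.uint8); n,l,st,c=cv2.connectedComponentsWithStats(m)
for i in range(1,n):
    if 60<st[i,4]<400: 
        w=onz(K,W,c[i],.13); r=Rr.T@(w[:2]-o)*1e3
        if abs(r[0])<90 and abs(r[1])<120: print('dark',st[i],r)
E
```

```text
t 47.25 tcp [0.5126 0.0135 0.2046] rot [-179.9728   -0.0411 -171.3109] F [-1.2435  0.2657 -0.2005] gap 0.004 grip 0.0
[257. 227.] [-77.7334  47.1401]
[255. 283.] [-17.7657  43.961 ]
[232. 291.] [-8.6138 20.4489]
[205. 291.] [-8.5879 -6.9185]
[157. 282.] [-18.7993 -54.4286]
[155. 248.] [-55.9082 -52.2876]
dark [332 161  15  14 155] [ 27.0343 -77.8148]
dark [313 163  14  12 135] [ 31.1217 -25.2954]
dark [294 165  14  13 136] [30.5881 27.0947]
dark [274 168  14  11 101] [34.1431 77.7481]
```

```bash
python3 -c "
from station import bot
print(bot.job_done())"
```

```text
the job is handed in; nothing more can be done
None
```

I handed the job in at about 47 s of simulated time: all four cylinders stand in their own bays, the keeper is home against the dividers, and the wedge is jammed in the slot after a push that reached about 23 N on its thick end. I checked the final positions from camera measurements rather than by eye. The hand-in returned no verdict.

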